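# Shut the washer lid and press Start

### The arm

A 6-joint arm with a two-finger parallel gripper is mounted at the origin on the work surface. World frame = base frame: x ahead of the robot, y to its left, z up, the work surface at z = 0. Lengths are in mm, angles in rad, forces in N, time in s.
With the tool pointing down it reaches from about 350 to 925 mm from the base axis. Payload 6.4 kg.
Tool frame: the origin (TCP) lies at the very end of the fingers, on their centre line; the grasp point (between the pads) lies 19 mm behind it; z points along the fingers, y is the line along which they close (so a half turn about z gives the same grasp; the last joint's range is limited). The gripper opens to 85 mm and grips with 20 to 120 N. Pads are 22 mm wide; open, the fingers measure 114 mm over their backs; the gripper's body (76 mm by 85 mm) begins 54 mm behind the grasp point. The pads swing forward as they close: fully open they stand 13 mm farther back than shut.
Start: joints at [1.061, 0.245, 1.558, -0, 1.339, -0.174], TCP at [214.188, 613.708, 231.29] pointing down, gripper open.
Joint ranges: [-3.13, 3.13], [-1.02, 2.26], [0.13, 2.54], [-0.95, 4.09], [0.21, 2.88], [-2.74, 2.74]. Speed limits (rad/s): [2.57, 2.57, 3.14, 3.14, 3.14, 3.14].

### API

Orientations are given as a rotation vector (axis times angle).
In Python, from cell import read_state, camera, calibration, job gives the robot as it stands.
- The arm moves only by the tool step_arm, never from a script. Its argument "deltas" is a list of rows, each an object of numbers: "x", "y", "z": the shift along the tool's x, y, z in m; "spin": the turn about the tool's z in degrees; "hand": the opening, from -1 (shut) to 1 (fully open), so that 0 is half open. A call has 1 to 8 rows; each row is the pose to reach, as a shift and turn from the pose commanded when the call began, along the tool's axes at that moment; what a row does not reach only later rows make up. A row lasts 1/12 s, in which the tool goes at most 41.7 mm and 7.16 degrees, less where a joint would pass 70% of its speed; a pose out of reach is approached as far as the arm can. A call with a gripper value outside its range is refused whole. The fingers move at their own pace and stop on an object; "newtons" is the grip in N (left out, the last holds). Time passes only in rows, so rows that repeat a pose let the fingers close. It gives the time, the measured TCP pose, the force, the opening and the grip force at its end, in the units of the state.
- read_state(): the state, without advancing time (a new reading comes with each control period).
- camera(name): name is "scene" or "top" or "wrist"; returns (picture, depth): 384x512x3 uint8, blue, green, red; 384x512 float32, mm along the optical axis (not along the pixel's ray), 0 where there is no reading.
- calibration(name): a dict with "vertical_fov" (degrees; the focal length in pixels is half the picture's height over the tangent of half this angle, whatever the lens; pixels are square), "cx", "cy" (the principal point, pixels), "R" (3x3) and "t" (3): a world point X has camera coordinates R X + t; the wrist camera has in their place "tool_from_camera" (4x4, takes a point from camera to tool coordinates, whose origin is the TCP and whose axes are the flange's). Camera axes: x right, y down, z forward; pixel columns grow to the right and rows downward; lengths in mm; the calibration is good to about 2 mm. A picture is of the moment at which its call begins: read the wrist's pose just before it. calibration takes no time and is no camera call.
- job.job_done(): hands the job in; it is judged then, once.
The state is a dict: "clock": time; "joint_positions": joint angles; "qvel": joint speeds; "effort": joint torques, N m; "tool_pos": TCP position; "tool_rot": TCP orientation; "ft_force": force on the tool from outside, world axes, zero at the start; "torque": the same for the moment, N m; "opening": finger opening in mm; "gripper_force": force on a finger pad.
Only numpy, scipy, OpenCV 4.12 (cv2) and the standard library are available. Lean on these libraries where they do the work, as an engineer would, in place of code of your own. Each camera call takes 0.05 s, during which the arm holds its last target. There are 200 camera calls.

### The job

The empty washing machine is set for its drum-cleaning cycle, but its lid has been left part-way open. With the fingertips push the lid down until it is fully shut, then press the large green Start button lightly until it goes in, and let it spring back. Leave the other buttons, the programme dial and the laundry things as they are, and lift nothing.

Things in the scene. Friction and masses are not known exactly. Their poses are not given: they have to be found in the camera images.
- washer: White top-loading washing machine let into the counter, fixed; above the counter it is 560 mm wide (y), 560 mm deep (x), 100 mm high. Origin at counter level in the middle of its front edge; x points to its rear, z up. Front 116 mm: the control panel. Behind it the lid covers x = 127 to 503 mm, y = -190 to 190 mm; on both sides of the lid are plain ledges 85 mm wide at 100 mm height.
- panel_front (a point): Middle of the control panel's front top edge, 80 mm above the counter; x up the panel to the rear, y to the machine's left, z out of its face. The panel slopes 8 degrees down towards the front, 116 mm deep, rear edge 96 mm above the counter.
- lid_edge (a point): Point on the lid's top face, mid-width on its grey finger strip, 24 mm back from its front edge and 352 mm from the hinge line; turns with the lid: x to its rear, y to the machine's left, z out of its top face, so the tilt of z from vertical is the opening angle (starts part-way open, 0 shut). Shut, this point is 105 mm above the counter.
- lid_front (a point): Middle of the lid's front edge, half-way through its thickness. The lid is white with a dark glass pane, 380 mm wide, 376 mm from hinge to front edge, 18 mm thick. Hinge line: along the washer's y at x = 503 mm, 101 mm above the counter, 4 mm below the top face. It is stiff and damped: the lid stays where it is left and goes down with a steady push of 2 to 5 N near its front edge, to a firm stop.
- start (a joint): Travel of the Start button in m: 0 out, 0.009 at its stop; it springs back. Presses along the panel's inward normal (8 degrees from straight down); 1.5 N to begin, 4.4 N at 3.5 mm where it answers, 9 N at its firm stop (no need to go there; over 40 N is too hard).
- start_top (a point): Centre of the top of the Start button: round green cap 32 mm across with a white triangle, in a steel ring; the largest button, on the right half of the panel (washer y = -120 mm), 13 mm proud. The point moves with the button, z out of the panel. Nearest neighbours: the lock button's centre 75 mm to its left, the power button's 85 mm to its right.
- power (a joint): Red round power button (24 mm across, 8 mm proud, travel 4 mm), at the right end of the panel; value in m, 0 out, 0.004 fully pressed; leave alone.
- lock (a joint): small white rectangular push button (24 x 14 mm, 7 mm proud, travel 4 mm); value in m, 0 out, 0.004 fully pressed; leave alone: lock button, just right of the middle of the panel.
- option1 (a joint): small white rectangular push button (24 x 14 mm, 7 mm proud, travel 4 mm); value in m, 0 out, 0.004 fully pressed; leave alone: number 1 from the left in the row of four at the panel's front, under the dark display.
- option2 (a joint): small white rectangular push button (24 x 14 mm, 7 mm proud, travel 4 mm); value in m, 0 out, 0.004 fully pressed; leave alone: number 2 from the left in the row of four at the panel's front, under the dark display.
- option3 (a joint): small white rectangular push button (24 x 14 mm, 7 mm proud, travel 4 mm); value in m, 0 out, 0.004 fully pressed; leave alone: number 3 from the left in the row of four at the panel's front, under the dark display.
- option4 (a joint): small white rectangular push button (24 x 14 mm, 7 mm proud, travel 4 mm); value in m, 0 out, 0.004 fully pressed; leave alone: number 4 from the left in the row of four at the panel's front, under the dark display.
- dial_mark (a point): Black pointer mark on top of the steel programme dial (52 mm across, 25 mm high) at the left end of the panel, 20 mm from the dial's axis; the dial turns freely about the panel's normal. Leave alone.
- cup: Loose red plastic dosing cup, 60 mm across the rim, 62 mm high, standing on one of the two side ledges of the washer's deck; origin at the centre of its underside. Leave alone.
- stick: Loose white stain-remover bottle with a blue band and an orange cap, 42 mm across, 117 mm high, standing on the other side ledge of the washer's deck; origin at the centre of its underside. Leave alone.
- jug: Loose blue detergent jug with a white cap, 90 x 150 mm, 204 mm high, on the counter beside the washer; origin at the centre of its underside. Leave alone.
- softener: Loose white and green softener bottle, 72 mm across, 210 mm high, on the counter beside the washer; origin at the centre of its underside. Leave alone.
- carton: Loose orange washing-powder carton, 85 x 150 mm, 190 mm high, on the counter beside the washer; origin at the centre of its underside. Leave alone.
- spray: Loose amber trigger spray bottle, 74 mm across, 200 mm high, on the counter beside the washer; origin at the centre of its underside. Leave alone.

How it is judged:
By the outcome, as a careful person would: the job done as asked, in the order asked, and still so for the second after the job is handed in, with the robot touching nothing.
It also fails if it takes over 46 s, if anything falls off the work surface, if the arm or the gripper's body presses on something with over 40 N, if the wrist force passes 120 N, or if a joint passes its speed limit or range.

## Working session

There is one attempt and no reset: what is moved stays moved. The work goes in short steps, Python scripts to look and compute and a tool call to move; the robot and the scene stay as the last step left them, time stands still between calls to the robot, and variables do not carry over. Pictures are saved under pics/ and viewed, at most 10 in all, crops included, and the job is handed in when it is done.

Besides the shell and the picture viewer there is one more tool, called after "Request:" as a command line: name --argument value ..., lists and objects as JSON in quotes. step_arm: Moves the arm, as the interface text tells. Its arguments: {"type":"object","properties":{"deltas":{"type":"array","items":{"type":"object","properties":{"x":{"type":"number"},"y":{"type":"number"},"z":{"type":"number"},"spin":{"type":"number"},"hand":{"type":"number"}}}},"newtons":{"type":"number"}},"required":["deltas"]}

```bash
mkdir -p pics; cat > h.py <<'E'
import numpy as np, cv2
from cell import read_state, camera, calibration, job
from scipy.spatial.transform import Rotation as Rn
def world(name,d,st=None):
    c=calibration(name); H,W=d.shape
    f=H/2/np.tan(np.radians(c["vertical_fov"])/2)
    v,u=np.mgrid[:H,:W]
    P=np.stack([(u-c["cx"])/f*d,(v-c["cy"])/f*d,d],-1)
    if name=="wrist":
        T=np.array(c["tool_from_camera"]); P=P@T[:3,:3].T+T[:3,3]
        return P@Rn.from_rotvec(st["tool_rot"]).as_matrix().T+np.array(st["tool_pos"])
    return (P-np.array(c["t"]))@np.array(c["R"])
E
python3 - <<'E'
from h import *
ims=[]
for n in("scene","top"):
    p,d=camera(n); np.savez(n,p=p,d=d); 
    cv2.imwrite(f"pics/{n}.png",p)
    W=world(n,d); hsv=cv2.cvtColor(p,cv2.COLOR_BGR2HSV)
    m=cv2.inRange(hsv,(45,90,50),(85,255,255))
    k,l,s,c=cv2.connectedComponentsWithStats(m)
    for i in range(1,k):
        if s[i,4]>15: print(n,c[i].round(1),s[i,4],np.median(W[(l==i)&(d>0)],0).round(1))
s=read_state(); print(s["clock"],s["tool_pos"],s["tool_rot"],s["opening"])
print(Rn.from_rotvec(s["tool_rot"]).as_matrix().round(3)); print({k:(np.array(v).round(3).tolist()) for k,v in calibration("wrist").items()})
E
```

```text
scene [262.6   2.9] 97 [959.9 553.3 111. ]
scene [202.1   4.5] 16 [788.1 699.4  74.1]
scene [268.  245.1] 48 [ 488.  -185.9  102.8]
top [104.   78.5] 335 [962.  561.6 123.8]
top [ 66.5 127.9] 76 [787.5 707.   79.2]
top [308.8 205.1] 37 [ 487.5 -184.8  101.9]
0.1 [213.94253181 613.24366679 230.28347985] [-5.24969903e-01 -3.09682330e+00  2.58096150e-03] 85.60353581540615
[[-0.944  0.33  -0.001]
 [ 0.33   0.944 -0.002]
 [ 0.    -0.002 -1.   ]]
{'vertical_fov': 62.452, 'cx': 257.729, 'cy': 187.435, 'tool_from_camera': [[0.001, -0.945, -0.328, 84.81], [1.0, 0.001, -0.001, -0.056], [0.001, -0.328, 0.945, -142.602], [0.0, 0.0, 0.0, 1.0]]}
```

View pics/scene.png

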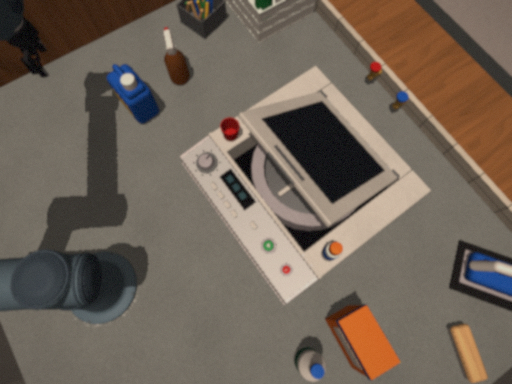

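View pics/top.png

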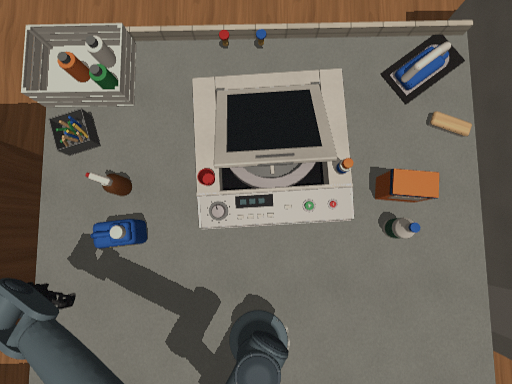

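The scene view shows the green Start button at (268,245) and the lid part-way open. In the top view, Start is at (309,205), power at (333,204), the cup at (206,177), the stick at (344,165) and the lid's front edge at about row 157. Next I'll measure the lid and the washer's yaw.

```bash
python3 - <<'E'
from h import *
for n,boxes in(("top",{"glass":(235,95,315,145)}),("scene",{"glass":(290,115,350,180)})):
    z=np.load(n+".npz"); p,d=z["p"],z["d"]; W=world(n,d); hsv=cv2.cvtColor(p,cv2.COLOR_BGR2HSV)
    x0,y0,x1,y1=boxes["glass"]; Q=W[y0:y1,x0:x1].reshape(-1,3); Q=Q[d[y0:y1,x0:x1].ravel()>0]
    c=Q.mean(0); nn=np.linalg.svd(Q-c,full_matrices=False)[2][2]; nn*=np.sign(nn[2])
    print(n,"plane c",c.round(1),"n",nn.round(4),"tilt",np.degrees(np.arccos(nn[2])).round(2),"yaw",np.degrees(np.arctan2(-nn[1],-nn[0])).round(2))
    # lid points: near plane and high
    r=np.abs((W-c)@nn); m=((r<6)&(d>0)&(np.linalg.norm(W-c,axis=-1)<300)).astype(np.uint8)
    k,l,s,_=cv2.connectedComponentsWithStats(m); i=1+s[1:,4].argmax(); L=W[l==i]
    h=np.array([-nn[0],-nn[1]])/np.hypot(*nn[:2]); ux=np.array([*(h*nn[2]),np.hypot(*nn[:2])]); # placeholder
    yd=np.cross([0,0,1],nn); yd/=np.linalg.norm(yd); xd=np.cross(yd,nn)
    a=(L-c)@xd; b=(L-c)@yd
    print(" xd",xd.round(3),"range a",np.percentile(a,[0,.5,99.5,100]).round(1)," b",np.percentile(b,[.5,99.5]).round(1)); 
    for q in (0.5,99.5):
        A=np.percentile(a,q); B=np.percentile(b,[.5,99.5]).mean(); print(" end",q,(c+A*xd+B*yd).round(1))
    m=cv2.inRange(hsv,(0,100,100),(8,255,255))|cv2.inRange(hsv,(165,100,100),(180,255,255))
    k,l,s,cc=cv2.connectedComponentsWithStats(m)
    for i in range(1,k):
        P=np.median(W[(l==i)],0)
        if s[i,4]>8 and 300<P[0]<800 and abs(P[1])<400: print(" red",cc[i].round(1),s[i,4],P.round(1))
    m=cv2.inRange(hsv,(9,150,120),(18,255,255)); k,l,s,cc=cv2.connectedComponentsWithStats(m)
    for i in range(1,k):
        P=np.median(W[(l==i)],0)
        if s[i,4]>8 and 300<P[0]<800: print(" orange",cc[i].round(1),s[i,4],P.round(1))
E
```

```text
top plane c [771.5 -62.5 201.1] n [0.5153 0.0262 0.8566] tilt 31.06 yaw -177.09
 xd [ 0.856  0.044 -0.516] range a [-195.1 -191.6  206.   214.3]  b [-197.5  202.4]
 end 0.5 [607.5 -68.4 299.9]
 end 99.5 [947.6 -51.1  94.8]
 red [206.8 176.9] 163 [588.2 178.2 106.3]
 red [332.4 203.6] 29 [ 490.6 -267.4   97.6]
 orange [347.9 162.6] 75 [ 615.  -299.3  216.9]
 orange [415.7 182.8] 1151 [ 550.3 -525.5  190.4]
scene plane c [755.9 -45.3 212.1] n [0.5143 0.0271 0.8572] tilt 31.0 yaw -176.98
 xd [ 0.856  0.045 -0.515] range a [-175.6 -173.3  223.6  231.8]  b [-195.9  181.4]
 end 0.5 [608.  -60.3 301.3]
 end 99.5 [947.7 -42.4  96.9]
 red [230.3 126.5] 229 [596.8 186.4 140.3]
 red [285.8 269.3] 51 [ 491.6 -271.1   98.1]
 orange [335.3 247.9] 121 [ 616.1 -300.1  218.7]
 orange [368.7 341.9] 2281 [ 551.8 -528.4  191.9]
```

Washer yaw is about +3°. The Start cap is at about (488,-185,102) and the lid's push point at about (622,-58,285), with the hinge line near x = 922. I'll raise the tool, shut the fingers and square it up.

Request:
step_arm --deltas '[{"z": -0.04,"spin": -7,"hand": -1},{"z": -0.08,"spin": -14,"hand": -1},{"z": -0.12,"spin": -19.3,"hand": -1},{"z": -0.16,"spin": -19.3,"hand": -1},{"z": -0.17,"spin": -19.3,"hand": -1},{"z": -0.17,"spin": -19.3,"hand": -1}]' --newtons 20

```text
schema error: expected keys x, y, z, spin, hand
```

Request:
step_arm --deltas '[{"x": 0,"y": 0,"z": -0.04,"spin": -7,"hand": -1},{"x": 0,"y": 0,"z": -0.08,"spin": -14,"hand": -1},{"x": 0,"y": 0,"z": -0.12,"spin": -19.3,"hand": -1},{"x": 0,"y": 0,"z": -0.16,"spin": -19.3,"hand": -1},{"x": 0,"y": 0,"z": -0.17,"spin": -19.3,"hand": -1},{"x": 0,"y": 0,"z": -0.17,"spin": -19.3,"hand": -1}]' --newtons 20

```text
clock: 0.6
tool_pos: [214.7, 614.8, 406.5]
tool_rot: [-0.002, 3.137, 0.012]
ft_force: [-0.1, 0.5, 0.5]
opening: 12.3
gripper_force: 0.0
```

Request:
step_arm --deltas '[{"x": -0.02,"y": -0.034,"z": 0,"spin": 0,"hand": -1},{"x": -0.04,"y": -0.068,"z": 0,"spin": 0,"hand": -1},{"x": -0.06,"y": -0.102,"z": 0,"spin": 0,"hand": -1},{"x": -0.08,"y": -0.136,"z": 0,"spin": 0,"hand": -1},{"x": -0.1,"y": -0.17,"z": 0,"spin": 0,"hand": -1},{"x": -0.12,"y": -0.204,"z": 0,"spin": 0,"hand": -1},{"x": -0.14,"y": -0.238,"z": 0,"spin": 0,"hand": -1},{"x": -0.16,"y": -0.272,"z": 0,"spin": 0,"hand": -1}]'

```text
clock: 1.27
tool_pos: [374.4, 339.8, 398.3]
tool_rot: [0.002, -3.138, 0.003]
ft_force: [1.4, -0.0, -0.2]
opening: 0.1
gripper_force: 0.0
```

Request:
step_arm --deltas '[{"x": -0.02,"y": -0.034,"z": 0,"spin": 0,"hand": -1},{"x": -0.04,"y": -0.068,"z": 0,"spin": 0,"hand": -1},{"x": -0.06,"y": -0.102,"z": 0,"spin": 0,"hand": -1},{"x": -0.08,"y": -0.136,"z": 0,"spin": 0,"hand": -1},{"x": -0.1,"y": -0.17,"z": 0,"spin": 0,"hand": -1},{"x": -0.12,"y": -0.204,"z": 0,"spin": 0,"hand": -1},{"x": -0.14,"y": -0.238,"z": 0,"spin": 0,"hand": -1},{"x": -0.16,"y": -0.272,"z": 0,"spin": 0,"hand": -1}]'

```text
clock: 1.93
tool_pos: [534.7, 68.2, 398.3]
tool_rot: [0.001, -3.137, -0.001]
ft_force: [1.1, 0.2, 1.1]
opening: 0.1
gripper_force: 0.0
```

Request:
step_arm --deltas '[{"x": -0.023,"y": -0.032,"z": 0.01,"spin": 0,"hand": -1},{"x": -0.046,"y": -0.064,"z": 0.02,"spin": 0,"hand": -1},{"x": -0.069,"y": -0.096,"z": 0.03,"spin": 0,"hand": -1},{"x": -0.091,"y": -0.126,"z": 0.05,"spin": 0,"hand": -1},{"x": -0.091,"y": -0.126,"z": 0.078,"spin": 0,"hand": -1},{"x": -0.091,"y": -0.126,"z": 0.088,"spin": 0,"hand": -1},{"x": -0.091,"y": -0.126,"z": 0.088,"spin": 0,"hand": -1}]'

```text
clock: 2.52
tool_pos: [623.4, -55.3, 306.8]
tool_rot: [0.001, -3.131, -0.005]
ft_force: [1.0, 0.0, -0.4]
opening: -0.1
gripper_force: 0.0
```

```bash
python3 - <<'E'
from h import *
s=read_state(); print(s["tool_pos"],s["ft_force"])
p,d=camera("wrist"); q,_=camera("top"); q=cv2.resize(q[50:240,180:370],(384,384))
cv2.imwrite("pics/w1.png",cv2.hconcat([cv2.resize(p,(400,384)),q]))
E
```

```text
[623.37274004 -55.26204221 306.79643074] [ 0.98006292  0.00249688 -0.39022372]
```

View pics/w1.png

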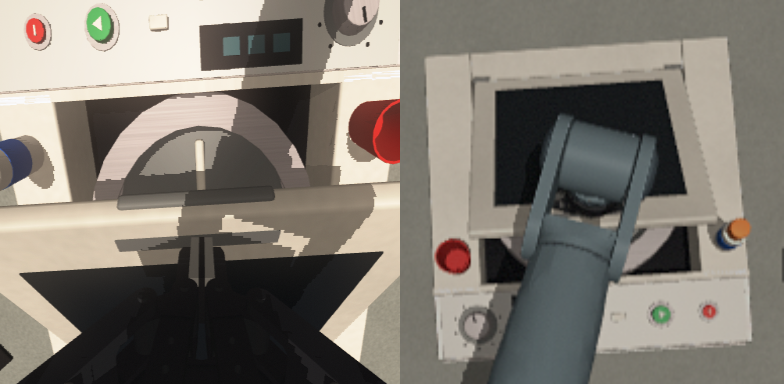

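The fingertips, at about (200,240) in the wrist view, hover over the middle of the grey strip. I'll push down along the lid's arc.

Request:
step_arm --deltas '[{"x": 0,"y": 0,"z": 0.006,"spin": 0,"hand": -1},{"x": 0,"y": 0,"z": 0.012,"spin": 0,"hand": -1},{"x": 0,"y": 0,"z": 0.017,"spin": 0,"hand": -1},{"x": 0.002,"y": 0,"z": 0.022,"spin": 0,"hand": -1},{"x": 0.005,"y": 0,"z": 0.027,"spin": 0,"hand": -1},{"x": 0.007,"y": 0,"z": 0.032,"spin": 0,"hand": -1}]'

```text
clock: 3.12
tool_pos: [619.0, -55.8, 282.1]
tool_rot: [-0.002, 3.14, -0.001]
ft_force: [-1.6, 0.6, 4.4]
opening: 0.0
gripper_force: 1.8
```

Request:
step_arm --deltas '[{"x": 0.004,"y": 0,"z": 0.007,"spin": 0,"hand": -1},{"x": 0.007,"y": 0,"z": 0.014,"spin": 0,"hand": -1},{"x": 0.011,"y": 0,"z": 0.021,"spin": 0,"hand": -1},{"x": 0.014,"y": -0.001,"z": 0.028,"spin": 0,"hand": -1},{"x": 0.017,"y": -0.001,"z": 0.035,"spin": 0,"hand": -1},{"x": 0.02,"y": -0.001,"z": 0.042,"spin": 0,"hand": -1},{"x": 0.022,"y": -0.001,"z": 0.049,"spin": 0,"hand": -1},{"x": 0.024,"y": -0.001,"z": 0.056,"spin": 0,"hand": -1}]'

```text
clock: 3.78
tool_pos: [594.4, -57.0, 224.4]
tool_rot: [0.002, -3.141, 0.0]
ft_force: [-1.6, -0.4, 3.0]
opening: -0.3
gripper_force: 1.7
```

Request:
step_arm --deltas '[{"x": 0.002,"y": 0,"z": 0.007,"spin": 0,"hand": -1},{"x": 0.004,"y": 0,"z": 0.014,"spin": 0,"hand": -1},{"x": 0.006,"y": 0,"z": 0.021,"spin": 0,"hand": -1},{"x": 0.008,"y": -0.001,"z": 0.028,"spin": 0,"hand": -1},{"x": 0.01,"y": -0.001,"z": 0.035,"spin": 0,"hand": -1},{"x": 0.011,"y": -0.001,"z": 0.042,"spin": 0,"hand": -1},{"x": 0.012,"y": -0.001,"z": 0.049,"spin": 0,"hand": -1},{"x": 0.013,"y": -0.001,"z": 0.056,"spin": 0,"hand": -1}]'

```text
clock: 4.45
tool_pos: [581.6, -57.9, 168.5]
tool_rot: [0.002, -3.141, 0.0]
ft_force: [-2.1, 0.7, 4.0]
opening: -0.1
gripper_force: 1.7
```

Request:
step_arm --deltas '[{"x": 0.001,"y": 0,"z": 0.006,"spin": 0,"hand": -1},{"x": 0.002,"y": 0,"z": 0.012,"spin": 0,"hand": -1},{"x": 0.003,"y": 0,"z": 0.018,"spin": 0,"hand": -1},{"x": 0.003,"y": 0,"z": 0.024,"spin": 0,"hand": -1},{"x": 0.004,"y": 0,"z": 0.03,"spin": 0,"hand": -1},{"x": 0.004,"y": 0,"z": 0.036,"spin": 0,"hand": -1},{"x": 0.004,"y": 0,"z": 0.041,"spin": 0,"hand": -1},{"x": 0.004,"y": 0,"z": 0.045,"spin": 0,"hand": -1}]'

```text
clock: 5.12
tool_pos: [577.6, -57.9, 123.4]
tool_rot: [0.002, -3.141, -0.0]
ft_force: [-1.6, -0.1, 3.4]
opening: -0.0
gripper_force: 1.5
```

Request:
step_arm --deltas '[{"x": 0,"y": 0,"z": 0.003,"spin": 0,"hand": -1},{"x": 0,"y": 0,"z": 0.006,"spin": 0,"hand": -1},{"x": 0,"y": 0,"z": 0.008,"spin": 0,"hand": -1},{"x": 0,"y": 0,"z": 0.01,"spin": 0,"hand": -1},{"x": 0,"y": 0,"z": 0.012,"spin": 0,"hand": -1},{"x": 0,"y": 0,"z": 0.013,"spin": 0,"hand": -1}]'

```text
clock: 5.62
tool_pos: [577.9, -57.8, 111.1]
tool_rot: [-0.002, 3.142, 0.0]
ft_force: [-1.8, 0.2, 3.2]
opening: 0.1
gripper_force: 1.3
```

Request:
step_arm --deltas '[{"x": 0,"y": 0,"z": 0.002,"spin": 0,"hand": -1},{"x": 0,"y": 0,"z": 0.004,"spin": 0,"hand": -1},{"x": 0,"y": 0,"z": 0.006,"spin": 0,"hand": -1},{"x": 0,"y": 0,"z": 0.007,"spin": 0,"hand": -1},{"x": 0,"y": 0,"z": 0.007,"spin": 0,"hand": -1}]'

```text
clock: 6.03
tool_pos: [578.0, -57.9, 105.0]
tool_rot: [0.002, -3.141, -0.0]
ft_force: [-3.8, 0.4, 6.8]
opening: -0.1
gripper_force: 3.9
```

Request:
step_arm --deltas '[{"x": 0,"y": 0,"z": 0.001,"spin": 0,"hand": -1},{"x": 0,"y": 0,"z": 0.001,"spin": 0,"hand": -1},{"x": 0,"y": 0,"z": 0.001,"spin": 0,"hand": -1}]'

```text
clock: 6.28
tool_pos: [578.0, -57.9, 105.0]
tool_rot: [0.002, -3.141, -0.0]
ft_force: [-6.9, 1.8, 13.9]
opening: -0.0
gripper_force: 6.7
```

The height stayed at 105.0 mm while the force rose, so the lid is on its stop. I'll lift off, move above Start and check.

Request:
step_arm --deltas '[{"x": 0,"y": 0,"z": -0.02,"spin": 0,"hand": -1},{"x": 0,"y": 0,"z": -0.05,"spin": 0,"hand": -1},{"x": 0.022,"y": -0.032,"z": -0.05,"spin": 0,"hand": -1},{"x": 0.045,"y": -0.064,"z": -0.05,"spin": 0,"hand": -1},{"x": 0.068,"y": -0.096,"z": -0.05,"spin": 0,"hand": -1},{"x": 0.09,"y": -0.127,"z": -0.05,"spin": 0,"hand": -1},{"x": 0.09,"y": -0.127,"z": -0.05,"spin": 0,"hand": -1}]'

```text
clock: 6.87
tool_pos: [485.6, -189.2, 153.0]
tool_rot: [-0.007, -3.142, 0.003]
ft_force: [0.4, 0.4, 0.3]
opening: 0.1
gripper_force: 0.0
```

```bash
python3 - <<'E'
from h import *
s=read_state(); print(s["clock"],s["tool_pos"],s["ft_force"])
p,d=camera("wrist"); q,dq=camera("scene"); 
for n,im,dd in(("wrist",p,d),("scene",q,dq)):
    W=world(n,dd,s); hsv=cv2.cvtColor(im,cv2.COLOR_BGR2HSV)
    m=cv2.inRange(hsv,(45,90,50),(85,255,255)); k,l,st,c=cv2.connectedComponentsWithStats(m)
    for i in range(1,k):
        P=np.median(W[(l==i)&(dd>0)],0) if ((l==i)&(dd>0)).any() else np.zeros(3)
        if st[i,4]>15: print(n,c[i].round(1),st[i,4],P.round(1))
    g=(dd>0)&(abs(W[...,0]-770)<80)&(abs(W[...,1]+50)<80)&(W[...,2]<130)&(W[...,2]>80)
    Q=W[g]
    if len(Q)>100: c0=Q.mean(0); v=np.linalg.svd(Q-c0,full_matrices=False)[2][2]; print(n,"lid",c0.round(1),np.degrees(np.arccos(abs(v[2]))).round(2))
cv2.imwrite("pics/w2.png",cv2.hconcat([cv2.resize(p,(400,384)),cv2.resize(q[50:310,170:440],(384,384))]))
E
```

```text
6.8667 [ 485.58956261 -189.16563756  153.01447987] [0.3753918  0.3682307  0.32992573]
wrist [263.1 210.9] 1409 [ 484.4 -185.8  100.8]
scene [262.6   2.9] 97 [959.9 553.1 109.3]
scene [202.1   4.2] 16 [788.4 700.9  73.4]
scene lid [769.  -51.4 107.9] 0.03
```

View pics/w2.png

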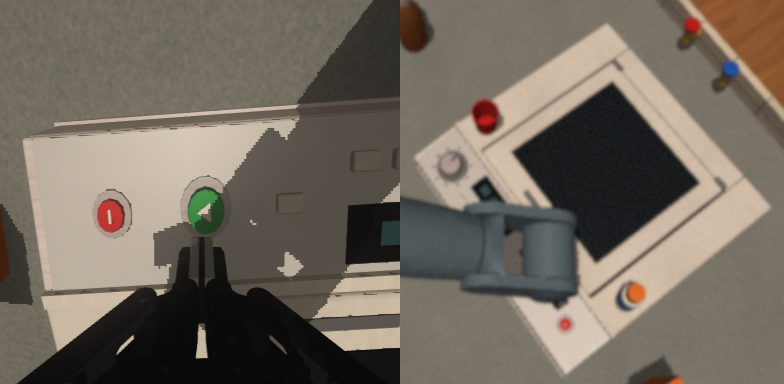

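The lid is flat (0.03° tilt). Start's green cap is just ahead of the fingertips, at (205,210) in the wrist view. I'll lower onto it.

Request:
step_arm --deltas '[{"x": -0.001,"y": 0.0035,"z": 0.015,"spin": 0,"hand": -1},{"x": -0.001,"y": 0.0035,"z": 0.03,"spin": 0,"hand": -1},{"x": -0.001,"y": 0.0035,"z": 0.04,"spin": 0,"hand": -1},{"x": -0.001,"y": 0.0035,"z": 0.046,"spin": 0,"hand": -1},{"x": -0.001,"y": 0.0035,"z": 0.048,"spin": 0,"hand": -1},{"x": -0.001,"y": 0.0035,"z": 0.05,"spin": 0,"hand": -1},{"x": -0.001,"y": 0.0035,"z": 0.05,"spin": 0,"hand": -1}]'

```text
clock: 7.55
tool_pos: [489.4, -181.4, 103.4]
tool_rot: [-0.002, 3.141, -0.0]
ft_force: [0.2, -0.1, -0.1]
opening: -0.1
gripper_force: 0.0
```

Request:
step_arm --deltas '[{"x": 0.002,"y": -0.004,"z": 0,"spin": 0,"hand": -1},{"x": 0.002,"y": -0.004,"z": 0.001,"spin": 0,"hand": -1},{"x": 0.002,"y": -0.004,"z": 0.002,"spin": 0,"hand": -1},{"x": 0.002,"y": -0.004,"z": 0.003,"spin": 0,"hand": -1},{"x": 0.002,"y": -0.004,"z": 0.003,"spin": 0,"hand": -1}]'

```text
clock: 7.97
tool_pos: [487.6, -186.1, 100.9]
tool_rot: [-0.001, 3.14, -0.002]
ft_force: [0.3, -0.8, 2.6]
opening: 0.1
gripper_force: 1.2
```

Request:
step_arm --deltas '[{"x": 0,"y": 0,"z": 0.001,"spin": 0,"hand": -1},{"x": 0,"y": 0,"z": 0.002,"spin": 0,"hand": -1},{"x": 0,"y": 0,"z": 0.003,"spin": 0,"hand": -1},{"x": -0.001,"y": 0,"z": 0.004,"spin": 0,"hand": -1},{"x": -0.001,"y": 0,"z": 0.004,"spin": 0,"hand": -1},{"x": -0.001,"y": 0,"z": 0.004,"spin": 0,"hand": -1}]'

```text
clock: 8.47
tool_pos: [488.2, -186.0, 96.7]
tool_rot: [-0.002, 3.142, -0.002]
ft_force: [-0.2, -2.4, 5.2]
opening: 0.2
gripper_force: 2.9
```

Request:
step_arm --deltas '[{"x": 0,"y": 0,"z": 0.001,"spin": 0,"hand": -1},{"x": 0,"y": 0,"z": 0.0012,"spin": 0,"hand": -1},{"x": 0,"y": 0,"z": 0.0012,"spin": 0,"hand": -1}]'

```text
clock: 8.72
tool_pos: [488.3, -186.0, 95.7]
tool_rot: [-0.002, 3.141, -0.002]
ft_force: [-1.4, -2.4, 5.8]
opening: 0.1
gripper_force: 3.3
```

Request:
step_arm --deltas '[{"x": 0,"y": 0,"z": -0.005,"spin": 0,"hand": -1},{"x": 0,"y": 0,"z": -0.015,"spin": 0,"hand": -1},{"x": 0,"y": 0,"z": -0.05,"spin": 0,"hand": -1},{"x": 0,"y": 0,"z": -0.09,"spin": 0,"hand": -1},{"x": 0,"y": 0,"z": -0.13,"spin": 0,"hand": -1},{"x": 0.02,"y": 0,"z": -0.17,"spin": 0,"hand": -1},{"x": 0.04,"y": 0,"z": -0.2,"spin": 0,"hand": -1},{"x": 0.04,"y": 0,"z": -0.2,"spin": 0,"hand": -1}]'

```text
clock: 9.38
tool_pos: [448.3, -186.4, 303.1]
tool_rot: [-0.001, 3.133, -0.01]
ft_force: [0.4, -1.0, 1.1]
opening: 0.1
gripper_force: 0.0
```

```bash
python3 - <<'E'
from h import *
s=read_state(); print(s["clock"],s["tool_pos"],s["ft_force"])
p,d=camera("wrist"); q,dq=camera("scene")
for n,im,dd in(("wrist",p,d),("scene",q,dq)):
    W=world(n,dd,s); m=cv2.inRange(cv2.cvtColor(im,cv2.COLOR_BGR2HSV),(45,90,50),(85,255,255))
    g=(m>0)&(dd>0)&(abs(W[...,0]-488)<30)&(abs(W[...,1]+185)<30)
    if g.sum()>10: print(n,"start",g.sum(),np.median(W[g],0).round(1))
    Q=W[(dd>0)&(abs(W[...,0]-770)<80)&(abs(W[...,1]+50)<80)&(W[...,2]<130)&(W[...,2]>80)]
    if len(Q)>100: c0=Q.mean(0); v=np.linalg.svd(Q-c0,full_matrices=False)[2][2]; print(n,"lid",c0.round(1),np.degrees(np.arccos(abs(v[2]))).round(2))
cv2.imwrite("pics/w3.png",cv2.hconcat([cv2.resize(p,(400,384)),cv2.resize(q[50:310,170:440],(384,384))]))
E
```

```text
9.3833 [ 448.33372662 -186.43046685  303.08186481] [ 0.38712044 -1.02402657  1.1251616 ]
wrist start 461 [ 484.3 -185.3  100.7]
wrist lid [707.9 -41.3 105.7] 0.27
scene lid [768.9 -51.7 107.8] 0.05
```

View pics/w3.png

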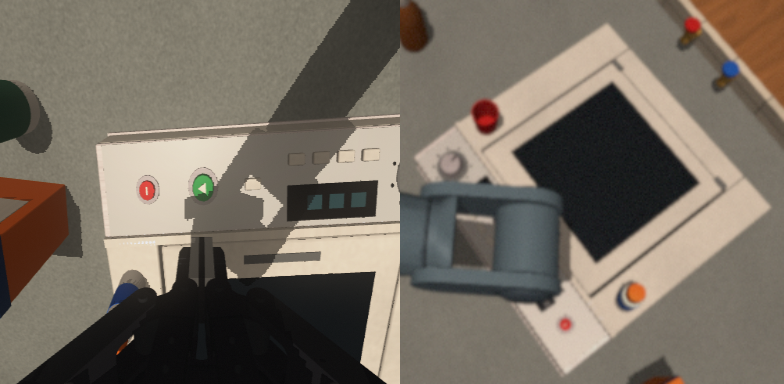

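The lid is shut and the Start cap is back out at 100.7 mm, as before the press. In the pictures the cup and stick are still standing and the buttons look unchanged. I'll let the arm settle and hand in.

Request:
step_arm --deltas '[{"x": 0,"y": 0,"z": 0,"spin": 0,"hand": -1},{"x": 0,"y": 0,"z": 0,"spin": 0,"hand": -1},{"x": 0,"y": 0,"z": 0,"spin": 0,"hand": -1}]'

```text
clock: 9.73
tool_pos: [447.5, -184.9, 293.0]
tool_rot: [0.002, -3.138, -0.004]
ft_force: [-0.1, -0.4, 0.3]
opening: -0.2
gripper_force: 0.0
```

```bash
python3 -c "from cell import job; print(job.job_done())"
```

```text
the job is handed in; nothing more can be done
None
```

I pushed the lid fully shut, pressed Start lightly (about 6 N) and let it spring back, touched nothing else that I could see, and handed the job in at 9.7 s; no verdict came back.

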